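Back off the indexing turntable by one station

TASK

The model on the indexing turntable was clicked one station too far. Push the black ball of the pawl lever right over, so that the pawl lifts off the toothed wheel and stays up; then push the wheel by a finger post backward (anticlockwise seen from above) by one notch, a twelfth of a turn, and push the ball back over so that the pawl drops fully home in that notch. Only push: grip and lift nothing, keep the model standing in the middle of the platter and leave the things round about where they are.

Things in the scene. Friction and masses are not known exactly. Their poses are not given: they have to be found in the camera images.
- turntable: Indexing turntable, fixed to the table: round grey base of 112 mm radius under a toothed steel wheel. Origin on the wheel's axis at table height, z up; at yaw 0 its x points away from the robot and y to the left. Positions 'in its frame' below are (x, y, z) in mm in this frame. The pawl stands at its front right.
- platter (a point): Centre of the black rubber pad (52 mm radius) on which the model stands, on the wheel's axis, 40 mm above the table. The steel wheel round it has 101 mm radius and its flat top at z = 34 mm; twelve saw-shaped teeth stand up on its rim (radius 83 to 100 mm, tops at z = 43 mm, one every 30 degrees).
- pawl_pivot (a point): Pivot of the pawl, at (-91.5, -80, 50) in the turntable's frame, its axis along that frame's x, between two upright cheeks (34 mm wide over all, tops at z = 62 mm). From it the pawl's arm runs 80 mm to +y and its nose drops between two teeth; the lever with the ball goes up from it. All move in the plane x = -91.5.
- lever_ball (a point): Centre of the black ball, 21 mm across, at the end of the pawl's lever (8 mm thick, pivot to ball centre 54 mm). Pawl down: ball at (-91.5, -69, 103) in the turntable's frame. Pushed towards that frame's -y it goes over the top (z = 104) and ends at (-91.5, -115, 91) against a stop; pushed towards +y it comes back. About 0.5 N moves it.
- pawl (a joint): Angle of the pawl, rad: 0 = nose fully down in a notch, 0.91 = lever thrown over against its stop. Left alone it falls down below about 0.45 and falls over to the stop above about 0.55. Nose on top of a tooth: about 0.10. As it lifts, the arm rises behind a finger that pushes the ball: a fingertip no lower than z = 85 mm has room between them. With the nose down the wheel cannot be turned backward.
- wheel (a joint): Angle of the wheel, rad; grows as it turns backward (anticlockwise seen from above). Within 0.04 of 0 at the start; one notch back is 0.524, and the nose drops fully in from 0.46 to 0.59 (below that it rests on a tooth's slope, above on a tooth's top). Stiff: it stays where it is left; turning it takes about 3 N at a post.
- post_right (a point): A point on the axis of one finger post, 66 mm above the table. The upright post is 12 mm thick, from z = 34 to 78 mm, 71 mm from the wheel's axis; at wheel angle 0 it stands at -60 degrees (from +x towards -y) in the turntable's frame. It moves away from the robot as the wheel turns backward.
- post_left (a point): The same point of the other, like post opposite, at 120 degrees in the turntable's frame at wheel angle 0; it moves towards the robot as the wheel turns backward.
- model: Small many-sided panel model (black, white and yellow faces), 63 mm in each direction, 89 mm over its corners, 70 g, standing loose in the middle of the platter. Origin at the centre of its underside, z up.
- paint_tube: Bystander: part-used grey paint tube, 106x32x24 mm, lying right of the turntable. Origin at the centre of its underside.
- film_can: Bystander: small black film can lying on its side, 52x33x33 mm, in front of the turntable. Origin at the centre of its underside.
- pliers: Bystander: cutting pliers with cream grips, 142x57x16 mm, lying right of the pawl. Origin at the centre of its underside.
There are look-alikes about, which are no part of the job. What is shaped like the model but green is not meant.

How it is judged:
By the outcome, as a careful person would: the job done as asked, in the order asked, and still so for the second after the job is handed in, with the robot touching nothing.
It also fails if it takes over 45 s, if anything falls off the work surface, if the arm or the gripper's body presses on something with over 40 N, if the wrist force passes 120 N, or if a joint passes its speed limit or range.

ROBOT

A 7-joint arm with a two-finger parallel gripper is mounted at the origin on a cart in front of the work surface, level with it; the furniture and walls round the work are solid. World frame = base frame: x ahead of the robot, y to its left, z up, the work surface at z = 0. Lengths are in m, angles in rad, forces in N, time in s.
With the tool pointing down it reaches from about 0.4 to 0.875 m from the base axis. Payload 4.4 kg.
Tool frame: the origin (TCP) lies midway between the tips of the shut fingers; the grasp point (between the pads) lies pinch_z behind it (pinch_z is the distance from the TCP to the grasp point, in m); z points along the fingers, x is the direction in which the jaws open and shut, and the axes are right-handed (so a half turn about z gives the same grasp; the last joint's range is limited). The gripper opens to 85 mm and grips with 20 to 120 N. Pads are 22 mm wide; open, the fingers measure 114 mm over their backs; the gripper's body (76 mm by 85 mm) begins 54 mm behind the grasp point. The pads swing forward as they close: fully open they stand 13 mm farther back than shut.
Start: joints at [-1.273, 0.628, 0.038, 1.517, -0.027, 0.996, -0.02], TCP at [0.231, 0.607, 0.231] pointing down, gripper open.
Joint ranges: [-3.06, 3.06], [-0.37, 2.12], [-1.25, 1.32], [0.18, 2.47], [-1.1, 4.24], [0.23, 1.98], [-2.94, 2.94]. Speed limits (rad/s): [2.57, 2.57, 3.14, 3.14, 3.14, 3.14, 3.14].

INTERFACE

Orientations are given as a rotation vector (axis times angle).
In Python, from bench import * gives the robot as it stands. The module is installed in compiled form; this text tells all that it offers.
- The arm moves only by the tool send_rows, never from a script. Its argument "increments" is a list of rows, each a list of 6 numbers: the shift along the world's x, y, z as a fraction of full scale, then the turn, a rotation vector about the world's x, y, z as a fraction of full scale. In form: [[tx, ty, tz, rx, ry, rz], ...]. A call has exactly 8 rows; each row is the pose to reach, as a shift and turn from the pose commanded when the call began; what a row does not reach only later rows make up. Full scale, the value 1, is 60 cm for a shift and pi/2 rad for a turn. A row lasts 1/12 s, in which the tool goes at most 41.7 mm and 7.16 degrees, less where a joint would pass 70% of its speed; a pose out of reach is approached as far as the arm can. A call with a number of a shift or a turn outside -1 to 1 is refused whole. A call with a gripper value outside its range is refused whole. "hand" is the closure, from 0 (fully open) to 1 (shut), set as the call begins (left out, the last holds). The fingers move at their own pace and stop on an object; "newtons" is the grip in N (left out, the last holds). Time passes only in rows, so rows that repeat a pose let the fingers close, or fill a call up. It gives the time, the measured TCP pose, the force and the opening at its end, in the units of the state.
- observe(): the state, without advancing time (a new reading comes with each control period).
- snapshot(name): name is "side" or "top"; returns a dict with "img" (420x560x3 uint8, red, green, blue), "mtx" (3x3 intrinsics, pixels), "origin" and "orientation" of the camera in the world. Camera axes: x right, y up, looking along -z (the intrinsics and any distortion apply to the point x, -y, -z); pixel columns grow to the right and rows downward; lengths in m; the calibration is good to about 2 mm. A picture is of the moment at which its call begins. There is no depth.
- close_job(): hands the job in, once; it reports no verdict.
The state is a dict: "time_s": time; "joint_pos": joint angles; "qvel": joint speeds; "joint_efforts": joint torques, N m; "tool_pos": TCP position; "orientation": TCP orientation; "wrist_force": force on the tool from outside, world axes, zero at the start; "ft_torque": the same for the moment, N m; "opening": opening from 0.0 (shut) to 1.0 (fully open).
Only numpy, scipy, OpenCV 4.12 (cv2) and the standard library are available. Lean on these libraries where they do the work, as an engineer would, in place of code of your own. Each camera call takes 0.05 s, during which the arm holds its last target.

## Working session

There is one attempt and no reset: what is moved stays moved. The work goes in short steps, Python scripts to look and compute and a tool call to move; the robot and the scene stay as the last step left them, time stands still between calls to the robot, and variables do not carry over. Pictures are saved under pics/ and viewed, and the job is handed in when it is done.

Besides the shell and the picture viewer there is one more tool, called after "Emit:" in YAML: its name, and indented under it one key for each argument. send_rows: Moves the arm, as the interface text tells. Shift numbers are shares of 60 cm and turn numbers shares of pi/2 rad, none past 1 either way. Its arguments: {"type":"object","properties":{"increments":{"type":"array"},"hand":{"type":"number"},"newtons":{"type":"number"}},"required":["increments"]}

```bash
mkdir -p pics; python3 - <<'E'
from bench import *
import cv2,numpy as np
s=observe(); print({k:np.round(v,3) for k,v in s.items()})
for n in("side","top"):
    d=snapshot(n); cv2.imwrite(f"pics/{n}0.png",d["img"][:,:,::-1]); print(n,np.round(d["mtx"],1).tolist(),np.round(d["origin"],4),np.round(d["orientation"],4),d.keys())
    np.savez(f"{n}0.npz",**d)
E
```

```text
{'time_s': np.float64(0.0), 'joint_pos': array([-1.273,  0.629,  0.038,  1.518, -0.027,  0.996, -0.02 ]), 'qvel': array([ 0.001,  0.002, -0.   , -0.   ,  0.001,  0.002, -0.   ]), 'joint_efforts': array([-0.0000e+00, -5.6341e+01,  1.2260e+00, -1.9344e+01,  1.1000e-02,
        1.1000e-02, -0.0000e+00]), 'tool_pos': array([0.231, 0.607, 0.23 ]), 'orientation': array([ 2.586e+00,  1.782e+00, -2.000e-03]), 'wrist_force': array([0.123, 0.16 , 0.708]), 'ft_torque': array([ 0.039, -0.005, -0.016]), 'opening': np.float64(1.001)}
side [[387.2, 0.0, 281.7], [0.0, 387.2, 213.1], [0.0, 0.0, 1.0]] [0.3334 0.3457 0.5947] [ 0.0776 -1.3684 -2.693 ] dict_keys(['img', 'mtx', 'origin', 'orientation'])
top [[449.0, 0.0, 275.1], [0.0, 449.0, 208.0], [0.0, 0.0, 1.0]] [ 0.2306 -0.3721  0.9972] [ 0.1541 -0.1491 -1.5544] dict_keys(['img', 'mtx', 'origin', 'orientation'])
```

View pics/side0.png

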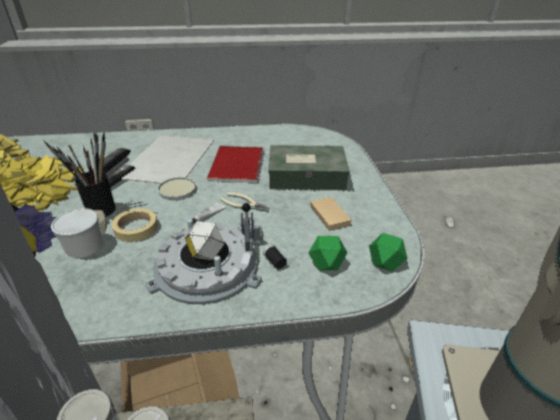

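View pics/top0.png

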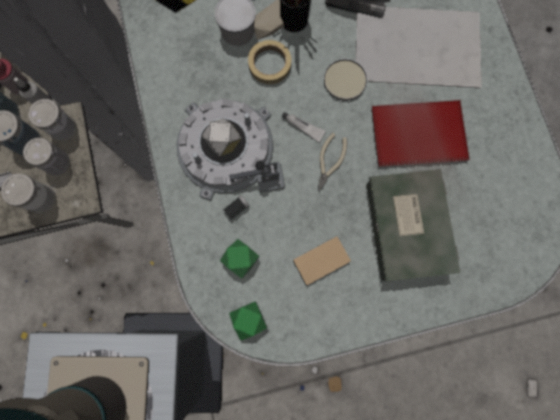

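```bash
cat > h.py <<'E'
from bench import *
import cv2,numpy as np
from scipy.spatial.transform import Rotation as R
def load(n):
    return dict(np.load(n+".npz"))
def cast(d,u,v,z):
    p=np.linalg.inv(d["mtx"])@[u,v,1]; w=R.from_rotvec(d["orientation"]).as_matrix()@[p[0],-p[1],-p[2]]
    o=d["origin"]; return o+w*(z-o[2])/w[2]
def ray(d,u,v):
    p=np.linalg.inv(d["mtx"])@[u,v,1]; w=R.from_rotvec(d["orientation"]).as_matrix()@[p[0],-p[1],-p[2]]
    return d["origin"],w/np.linalg.norm(w)
def tri(d1,p1,d2,p2):
    o1,w1=ray(d1,*p1);o2,w2=ray(d2,*p2)
    t=np.linalg.lstsq(np.c_[w1,-w2],o2-o1,rcond=None)[0]
    a=o1+t[0]*w1;b=o2+t[1]*w2; return (a+b)/2,np.linalg.norm(a-b)
def proj(d,P):
    q=R.from_rotvec(d["orientation"]).as_matrix().T@(np.asarray(P)-d["origin"]); q=d["mtx"]@[q[0],-q[1],-q[2]]; return q[:2]/q[2]
def snap(n,tag):
    d=snapshot(n); np.savez(tag+".npz",**d); return d
def crop(d,x0,y0,w,h,k,name,marks=()):
    im=cv2.resize(d["img"][y0:y0+h,x0:x0+w,::-1],None,fx=k,fy=k,interpolation=cv2.INTER_CUBIC)
    for u,v in marks: cv2.circle(im,(int((u+.5-x0)*k),int((v+.5-y0)*k)),4,(0,0,255),1)
    cv2.imwrite("pics/"+name+".png",im)
E
python3 - <<'E'
from h import *
crop(load("side0"),140,180,160,120,5,"s1")
crop(load("top0"),165,85,160,120,5,"t1")
E
```

```text
(no output)
```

View pics/s1.png

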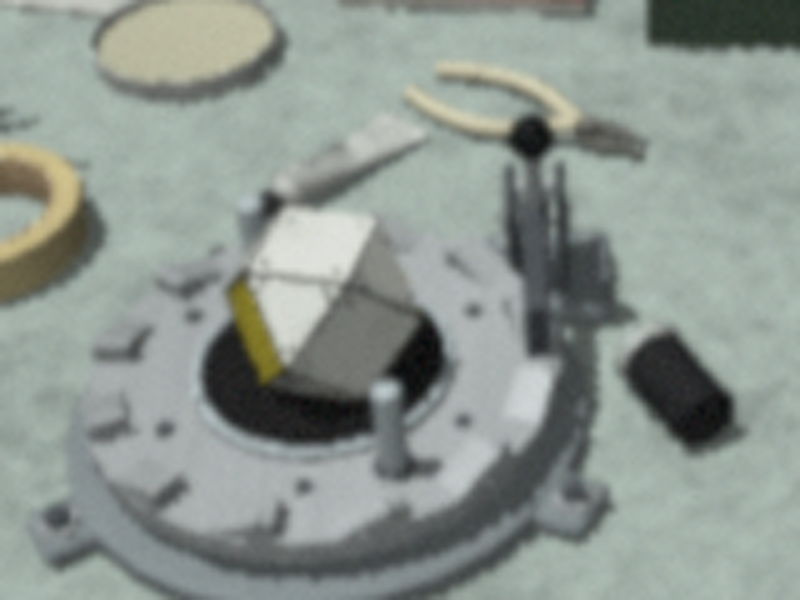

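View pics/t1.png

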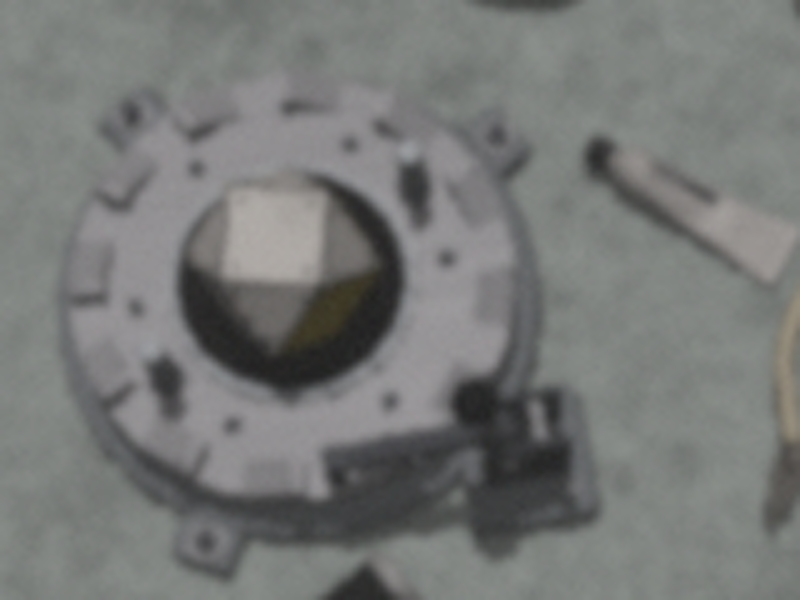

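```bash
python3 - <<'E'
from h import *
s=load("side0");t=load("top0")
f=lambda x,y,a,b:(a+x/5-.4,b+y/5-.4)
S=lambda x,y:f(x,y,140,180); T=lambda x,y:f(x,y,165,85)
print("ball",tri(s,S(531,136),t,T(475,400)))
print("post r",tri(s,S(250,203),t,T(411,150)),cast(t,*T(411,150),.078))
print("post l",tri(s,S(387,386),t,T(153,355)),cast(t,*T(153,355),.078))
# masks
for n,d,c in(("s",s,S(322,350)),("t",t,T(291,280))):
    im=d["img"].astype(int); g=im.sum(2)/3
    m=((g<55)).astype(np.uint8); k,l,st,ce=cv2.connectedComponentsWithStats(m)
    for i in range(1,k):
        if st[i,4]>40 and abs(ce[i]-c).max()<60: print(n,st[i],ce[i])
pl=[cast(t,*T(x,y),.04) for x,y in((180,280),(402,280),(291,388),(205,215),(205,345),(375,350))]
P=np.array(pl)[:,:2]; print(np.round(P,4))
A=np.c_[2*P,np.ones(len(P))]; r=np.linalg.lstsq(A,(P**2).sum(1),rcond=None)[0]; print("top circ",r[:2],np.sqrt(r[2]+r[:2]@r[:2]))
P=np.array([cast(s,*S(x,y),.04) for x,y in((203,372),(445,350),(300,442),(220,415),(425,400),(360,432))])[:,:2]
A=np.c_[2*P,np.ones(len(P))]; r=np.linalg.lstsq(A,(P**2).sum(1),rcond=None)[0]; print("side circ",r[:2],np.sqrt(r[2]+r[:2]@r[:2]))
E
```

```text
ball (array([ 0.49750059, -0.3350681 ,  0.10220059]), np.float64(0.0008257274281888974))
post r (array([ 0.6185427 , -0.30397292,  0.07552402]), np.float64(0.0010870856244466368)) [ 0.61691484 -0.30422035  0.078     ]
post l (array([ 0.52553349, -0.19564656,  0.07632723]), np.float64(0.00424915927660824)) [ 0.52277463 -0.19618609  0.078     ]
s [242 204   8   8  42] [245.69047619 207.23809524]
s [181 245  33  23 343] [194.67346939 259.44897959]
s [218 244  11  17 104] [223.27884615 252.01923077]
t [202 123  43  40 558] [225.90860215 148.62903226]
t [256 162  22  21 203] [265.72413793 172.74876847]
[[ 0.57   -0.1994]
 [ 0.571  -0.2988]
 [ 0.5202 -0.2508]
 [ 0.6008 -0.2094]
 [ 0.5397 -0.2119]
 [ 0.5382 -0.2876]]
top circ [ 0.57073355 -0.24949555] 0.04982859605097884
side circ [ 0.57217922 -0.24790868] 0.05124414174946156
```

```bash
python3 - <<'E'
from h import *
s=load("side0");t=load("top0")
crop(s,0,120,260,300,2,"s2"); crop(t,0,0,260,420,1.4 and 1.4,"t2") if 0 else crop(t,0,0,280,300,2,"t2")
for P in ([0.231,0.607,0.23],[.5,.2,.25],[.5,.2,.0],[.4,0.05,.25],[.5,0,.25],[0.5,-.1,.25],[.5,0,0],[0,0,0]): print(P,proj(s,P).round(),proj(t,P).round())
print(R.from_rotvec(observe()["orientation"]).as_matrix().round(3))
E
```

```text
[0.231, 0.607, 0.23] [ -5444. -40210.] [-305.  289.]
[0.5, 0.2, 0.25] [110. 419.] [-48. 136.]
[0.5, 0.2, 0.0] [161. 518.] [ 29. 174.]
[0.4, 0.05, 0.25] [255. 300.] [ 30. 192.]
[0.5, 0, 0.25] [186. 262.] [ 65. 137.]
[0.5, -0.1, 0.25] [208. 216.] [122. 137.]
[0.5, 0, 0] [206. 372.] [115. 175.]
[0, 0, 0] [523. 412.] [ 96. 407.]
[[ 0.356  0.935 -0.001]
 [ 0.935 -0.356 -0.002]
 [-0.002  0.    -1.   ]]
```

View pics/s2.png

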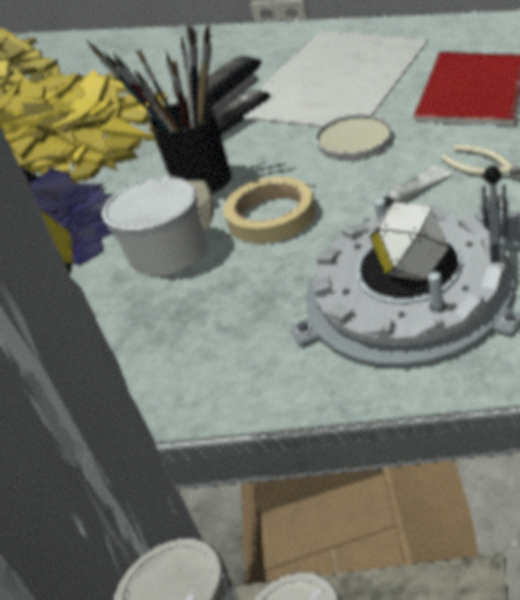

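View pics/t2.png

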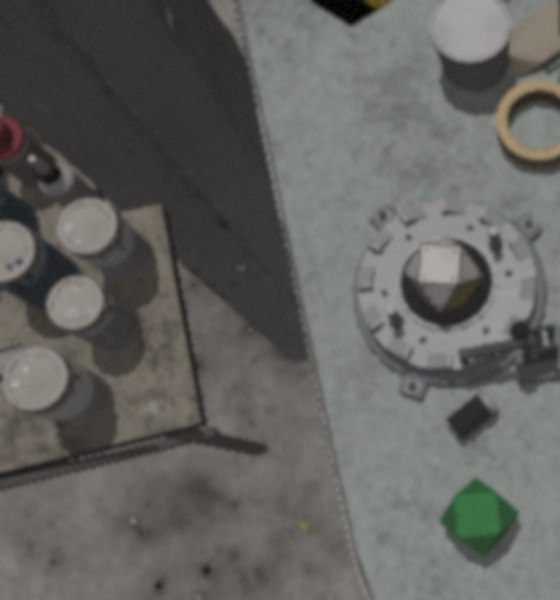

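```bash
python3 - <<'E'
from h import *
s=load("side0");t=load("top0")
def vp(d,pts):
    for u,v in pts:
        o,w=ray(d,u,v); print(np.round(o[:2],3),"azim",np.degrees(np.arctan2(w[1],w[0])).round(1),"floor? z=-.8",cast(d,u,v,-.8).round(3), cast(d,u,v,0).round(3))
print("side edge"); vp(s,[(5,205),(30,255),(55,305),(75,345),(95,385),(112,415)])
print("top"); vp(t,[(150,178),(125,160),(90,125),(60,95),(20,40),(152,165),(140,110),(120,25), (100,0),(83,104),(100,213)])
E
```

```text
side edge
[0.333 0.346] azim -41.7 floor? z=-.8 [ 2.284 -1.39  -0.8  ] [ 1.165 -0.394  0.   ]
[0.333 0.346] azim -41.6 floor? z=-.8 [ 1.835 -0.989 -0.8  ] [ 0.974 -0.224  0.   ]
[0.333 0.346] azim -41.6 floor? z=-.8 [ 1.504 -0.694 -0.8  ] [ 0.833 -0.098  0.   ]
[0.333 0.346] azim -41.6 floor? z=-.8 [ 1.297 -0.509 -0.8  ] [ 0.744 -0.019  0.   ]
[0.333 0.346] azim -41.6 floor? z=-.8 [ 1.125 -0.356 -0.8  ] [0.671 0.046 0.   ]
[0.333 0.346] azim -41.9 floor? z=-.8 [ 1.008 -0.259 -0.8  ] [0.621 0.088 0.   ]
top
[ 0.231 -0.372] azim 48.1 floor? z=-.8 [ 0.703  0.154 -0.8  ] [ 0.493 -0.08   0.   ]
[ 0.231 -0.372] azim 49.2 floor? z=-.8 [ 0.78   0.264 -0.8  ] [ 0.535 -0.019  0.   ]
[ 0.231 -0.372] azim 48.6 floor? z=-.8 [ 0.932  0.424 -0.8  ] [0.62  0.069 0.   ]
[ 0.231 -0.372] azim 48.3 floor? z=-.8 [ 1.067  0.565 -0.8  ] [0.695 0.148 0.   ]
[ 0.231 -0.372] azim 46.2 floor? z=-.8 [ 1.325  0.768 -0.8  ] [0.838 0.261 0.   ]
[ 0.231 -0.372] azim 44.6 floor? z=-.8 [ 0.759  0.15  -0.8  ] [ 0.524 -0.083  0.   ]
[ 0.231 -0.372] azim 37.3 floor? z=-.8 [ 1.002  0.217 -0.8  ] [ 0.659 -0.046  0.   ]
[ 0.231 -0.372] azim 31.0 floor? z=-.8 [ 1.402  0.333 -0.8  ] [0.881 0.019 0.   ]
[ 0.231 -0.372] azim 31.9 floor? z=-.8 [ 1.526  0.433 -0.8  ] [0.949 0.074 0.   ]
[ 0.231 -0.372] azim 46.3 floor? z=-.8 [ 1.027  0.462 -0.8  ] [0.672 0.091 0.   ]
[ 0.231 -0.372] azim 65.8 floor? z=-.8 [ 0.554  0.349 -0.8  ] [0.41  0.028 0.   ]
```

```bash
python3 - <<'E'
from h import *
s=load("side0");t=load("top0")
for a in((83,403),(150,417)):
  for b in((45,113),(38,151),(18,190),(6,122)): print(a,b,[np.round(x,3) for x in tri(s,a,t,b)])
E
```

```text
(83, 403) (45, 113) [array([0.61 , 0.123, 0.103]), np.float64(0.009)]
(83, 403) (38, 151) [array([0.556, 0.132, 0.126]), np.float64(0.082)]
(83, 403) (18, 190) [array([0.49 , 0.15 , 0.181]), np.float64(0.146)]
(83, 403) (6, 122) [array([0.563, 0.157, 0.178]), np.float64(0.016)]
(150, 417) (45, 113) [array([0.567, 0.118, 0.097]), np.float64(0.077)]
(150, 417) (38, 151) [array([0.523, 0.128, 0.102]), np.float64(0.002)]
(150, 417) (18, 190) [array([0.467, 0.147, 0.144]), np.float64(0.077)]
(150, 417) (6, 122) [array([0.528, 0.153, 0.169]), np.float64(0.057)]
```

Emit:
send_rows:
  hand: 1
  newtons: 20
  increments:
    - [0, 0, 0.06, 0, 0, 0]
    - [0.05, -0.09, 0.12, 0, 0, 0]
    - [0.09, -0.15, 0.15, 0, 0, 0]
    - [0.13, -0.21, 0.17, 0, 0, 0]
    - [0.17, -0.28, 0.17, 0, 0, 0]
    - [0.2, -0.345, 0.17, 0, 0, 0]
    - [0.2, -0.345, 0.17, 0, 0, 0]
    - [0.2, -0.345, 0.17, 0, 0, 0]

```text
time_s: 0.77
tool_pos: [0.3567, 0.3918, 0.3341]
orientation: [2.592, 1.764, 0.0]
wrist_force: [0.2, -1.2, -0.3]
opening: -0.0
```

Emit:
send_rows:
  increments:
    - [0.02, -0.06, 0, 0, 0, 0]
    - [0.04, -0.12, 0, 0, 0, 0]
    - [0.06, -0.18, 0, 0, 0, 0]
    - [0.08, -0.25, 0, 0, 0, 0]
    - [0.09, -0.32, 0, 0, 0, 0]
    - [0.1, -0.38, 0, 0, 0, 0]
    - [0.11, -0.44, 0, 0, 0, 0]
    - [0.115, -0.5, 0, 0, 0, 0]

```text
time_s: 1.43
tool_pos: [0.4204, 0.0986, 0.3332]
orientation: [2.587, 1.782, 0.0]
wrist_force: [1.1, -0.7, 0.3]
opening: 0.002
```

Emit:
send_rows:
  increments:
    - [0.01, -0.07, 0, 0, 0, -0.08]
    - [0.01, -0.14, 0, 0, 0, -0.16]
    - [0.01, -0.21, 0, 0, 0, -0.24]
    - [0.01, -0.28, 0, 0, 0, -0.32]
    - [0.01, -0.34, 0, 0, 0, -0.4]
    - [0.01, -0.4, 0, 0, 0, -0.48]
    - [0.01, -0.46, 0, 0, 0, -0.56]
    - [0.01, -0.5, 0, 0, 0, -0.633]

```text
time_s: 2.1
tool_pos: [0.4255, -0.2031, 0.3334]
orientation: [3.124, 0.319, -0.0]
wrist_force: [0.7, -0.2, -0.4]
opening: -0.002
```

```bash
python3 - <<'E'
from h import *
o=observe(); p=o["tool_pos"]; M=R.from_rotvec(o["orientation"]).as_matrix()
print(o["time_s"],p.round(4),M.round(3),np.degrees(np.arctan2(M[1,0],M[0,0])))
print("to A frac",((np.array([.4896,-.3059,.088])-p)/.6).round(4))
E
```

```text
2.1 [ 0.4255 -0.2031  0.3334] [[ 0.979  0.202  0.   ]
 [ 0.202 -0.979 -0.002]
 [-0.     0.002 -1.   ]] 11.64518039109393
to A frac [ 0.1068 -0.1714 -0.4091]
```

Emit:
send_rows:
  increments:
    - [0.03, -0.05, 0, 0, 0, 0]
    - [0.06, -0.1, -0.03, 0, 0, 0]
    - [0.09, -0.14, -0.08, 0, 0, 0]
    - [0.107, -0.168, -0.13, 0, 0, 0]
    - [0.107, -0.168, -0.19, 0, 0, 0]
    - [0.107, -0.168, -0.25, 0, 0, 0]
    - [0.107, -0.168, -0.3, 0, 0, 0]
    - [0.107, -0.168, -0.34, 0, 0, 0]

```text
time_s: 2.77
tool_pos: [0.4894, -0.2993, 0.1262]
orientation: [-3.122, -0.333, 0.005]
wrist_force: [0.7, 0.8, 0.5]
opening: 0.0
```

```bash
python3 - <<'E'
from h import *
s=snap("side","side1");t=snap("top","top1"); o=observe(); print(o["tool_pos"],o["time_s"])
p=o["tool_pos"]
crop(s,160,100,160,120,5,"s3",[proj(s,p)]);crop(t,165,85,160,120,5,"t3",[proj(t,p)])
E
```

```text
[ 0.48791324 -0.29806511  0.12519284] 2.8667
```

View pics/s3.png

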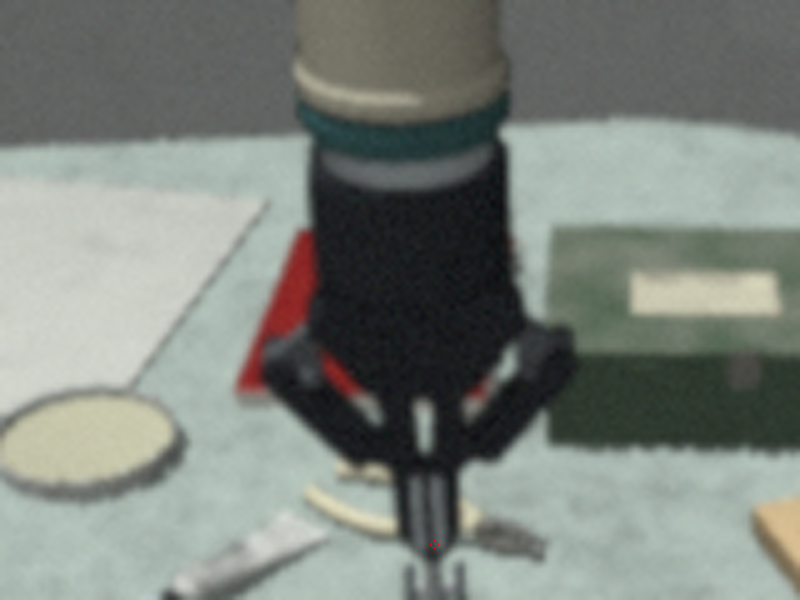

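View pics/t3.png

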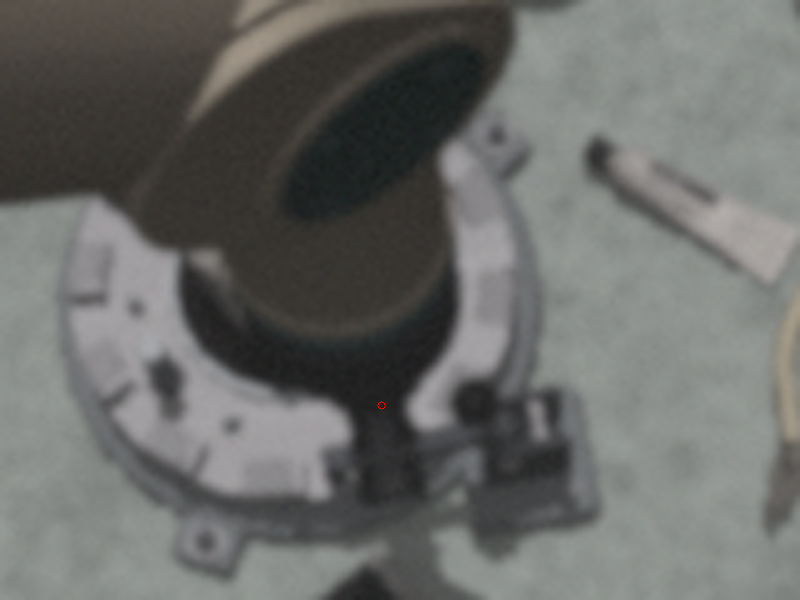

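Emit:
send_rows:
  increments:
    - [0, 0, -0.03, 0, 0, 0]
    - [0, 0, -0.062, 0, 0, 0]
    - [0, 0, -0.062, 0, 0, 0]
    - [0, 0, -0.062, 0, 0, 0]
    - [0.003, -0.01, -0.062, 0, 0, 0]
    - [0.004, -0.018, -0.062, 0, 0, 0]
    - [0.006, -0.025, -0.062, 0, 0, 0]
    - [0.006, -0.025, -0.062, 0, 0, 0]

```text
time_s: 3.53
tool_pos: [0.4947, -0.3172, 0.0933]
orientation: [3.122, 0.331, 0.003]
wrist_force: [0.4, 0.7, -0.1]
opening: 0.0
```

```bash
python3 - <<'E'
from h import *
o=observe(); p=o["tool_pos"]; print(p.round(4), o["wrist_force"].round(2), ((np.array([.4997,-.3528,.088])-p)/.6).round(4))
E
```

```text
[ 0.4947 -0.3172  0.0933] [ 0.35  0.69 -0.11] [ 0.0083 -0.0593 -0.0088]
```

Emit:
send_rows:
  increments:
    - [0.001, -0.008, -0.007, 0, 0, 0]
    - [0.002, -0.016, -0.007, 0, 0, 0]
    - [0.004, -0.024, -0.007, 0, 0, 0]
    - [0.005, -0.032, -0.007, 0, 0, 0]
    - [0.006, -0.04, -0.007, 0, 0, 0]
    - [0.007, -0.048, -0.007, 0, 0, 0]
    - [0.008, -0.056, -0.007, 0, 0, 0]
    - [0.009, -0.06, -0.007, 0, 0, 0]

```text
time_s: 4.2
tool_pos: [0.4994, -0.3526, 0.088]
orientation: [3.123, 0.332, 0.0]
wrist_force: [-0.1, -0.1, -0.1]
opening: 0.002
```

```bash
python3 - <<'E'
from h import *
s=snap("side","side2");t=snap("top","top2"); o=observe(); p=o["tool_pos"]; print(p.round(4),o["wrist_force"].round(2),o["time_s"])
crop(s,160,130,160,120,5,"s4",[proj(s,p)]);crop(t,165,85,160,120,5,"t4",[proj(t,p)])
E
```

```text
[ 0.4994 -0.3521  0.088 ] [-0.14 -0.41 -0.47] 4.3
```

View pics/s4.png

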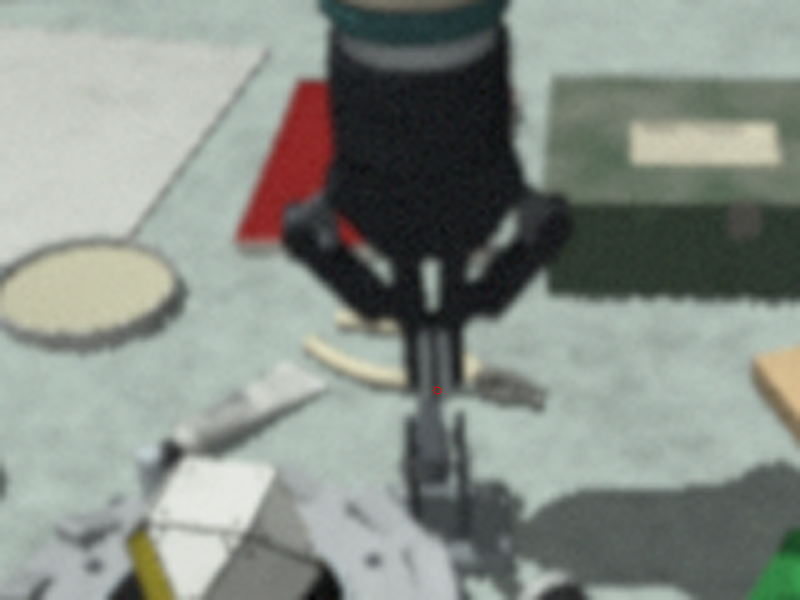

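View pics/t4.png

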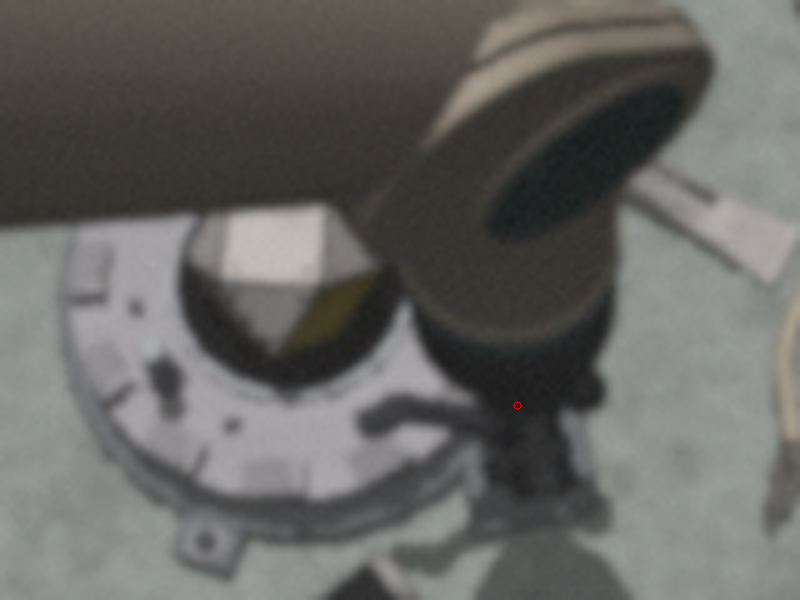

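Emit:
send_rows:
  increments:
    - [0, 0, 0.05, 0, 0, 0]
    - [0, 0, 0.11, 0, 0, 0]
    - [0, 0, 0.17, 0, 0, 0]
    - [0.05, 0.015, 0.17, 0, 0, 0.07]
    - [0.1, 0.03, 0.17, 0, 0, 0.14]
    - [0.14, 0.045, 0.17, 0, 0, 0.21]
    - [0.16, 0.05, 0.17, 0, 0, 0.28]
    - [0.16, 0.05, 0.17, 0, 0, 0.322]

```text
time_s: 4.97
tool_pos: [0.5994, -0.3179, 0.1895]
orientation: [-2.934, -1.12, -0.005]
wrist_force: [-0.4, 0.9, 0.8]
opening: 0.001
```

```bash
python3 - <<'E'
from h import *
t=snap("top","top3"); o=observe(); p=o["tool_pos"]; M=R.from_rotvec(o["orientation"]).as_matrix()
print(p.round(4),o["wrist_force"].round(2),o["time_s"],np.degrees(np.arctan2(M[1,0],M[0,0])))
crop(t,165,85,160,120,5,"t5",[proj(t,p)])
C=np.array([.5709,-.2497])
def fc(phi,off): 
    a=np.radians(phi); return C+.071*np.array([np.cos(a),np.sin(a)])-off*np.array([-np.sin(a),np.cos(a)])
for phi,off in((-49.2,.029),(-49.2,.017),(-42,.017),(-35,.017),(-28,.017),(-21,.017),(-18.5,.017)): print(phi,off,fc(phi,off).round(4),((fc(phi,off)-p[:2])/.6).round(4))
E
```

```text
[ 0.5973 -0.3193  0.1895] [-0.98 -0.26  0.22] 5.0167 41.731205941565115
-49.2 0.029 [ 0.5953 -0.3224] [-0.0033 -0.0052]
-49.2 0.017 [ 0.6044 -0.3146] [0.0119 0.0079]
-42 0.017 [ 0.6123 -0.3098] [0.025  0.0158]
-35 0.017 [ 0.6193 -0.3043] [0.0367 0.0249]
-28 0.017 [ 0.6256 -0.298 ] [0.0472 0.0354]
-21 0.017 [ 0.6311 -0.291 ] [0.0563 0.0471]
-18.5 0.017 [ 0.6328 -0.2884] [0.0592 0.0516]
```

View pics/t5.png

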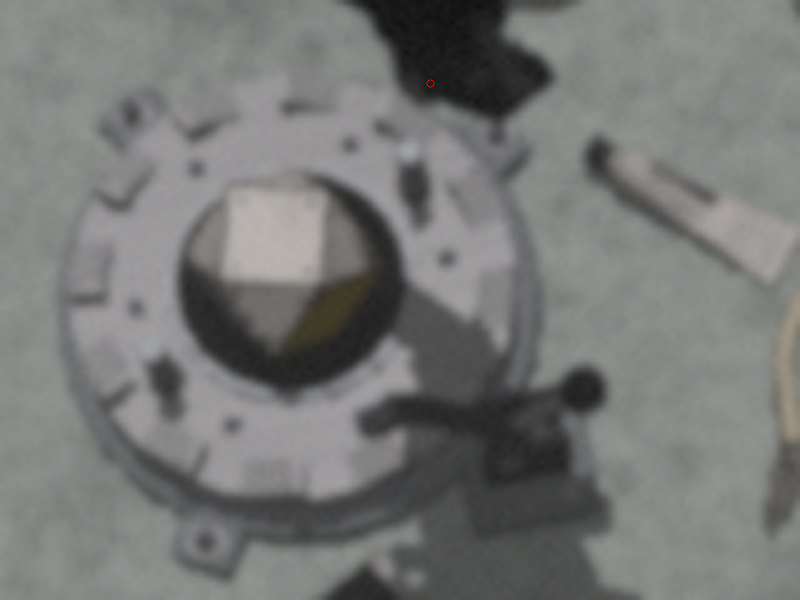

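```bash
python3 - <<'E'
from h import *
t0=load("top0");t=load("top3")
def dark(d,c):
    g=d["img"].astype(float).sum(2)/3; u,v=c; pp=[(x,y,max(0,70-g[y,x])) for x in range(u-7,u+8) for y in range(v-7,v+8) if (x-u)**2+(y-v)**2<30]
    pp=np.array(pp); return (pp[:,:2]*pp[:,2:]).sum(0)/pp[:,2].sum()
a=dark(t0,(260,165));b=dark(t,(281,163)); print(a,b)
A=cast(t0,*a,.103);B=cast(t,*b,.091); d=B-A; print(A,B,d,np.linalg.norm(d[:2]),"yaw",np.degrees(np.arctan2(d[0],-d[1])))
C=np.array([.5709,-.2497])
for P,q in((A,(-91.5,-69)),(B,(-91.5,-115))): w=P[:2]-C; print("yaw by angle",np.degrees(np.arctan2(w[1],w[0])-np.arctan2(q[1],q[0])),np.linalg.norm(w))
E
```

```text
[260.20224917 165.65102794] [280.60833531 162.89936064]
[ 0.49458831 -0.33640181  0.103     ] [ 0.50457848 -0.37862409  0.091     ] [ 0.00999017 -0.04222228 -0.012     ] 0.043388067992597194 yaw 13.311884286314227
yaw by angle 11.62708630363587 0.11550184935940551
yaw by angle 11.285255813807687 0.14498263293362468
```

Emit:
send_rows:
  increments:
    - [-0.004, -0.006, -0.05, 0, 0, 0]
    - [-0.004, -0.006, -0.11, 0, 0, 0]
    - [-0.004, -0.006, -0.17, 0, 0, 0]
    - [-0.004, -0.006, -0.21, 0, 0, 0]
    - [-0.004, -0.006, -0.214, 0, 0, 0]
    - [-0.004, -0.006, -0.214, 0, 0, 0]
    - [-0.004, -0.006, -0.214, 0, 0, 0]
    - [-0.004, -0.006, -0.214, 0, 0, 0]

```text
time_s: 5.68
tool_pos: [0.5944, -0.3261, 0.0639]
orientation: [2.938, 1.102, 0.004]
wrist_force: [-0.7, 0.5, -0.2]
opening: 0.0
```

```bash
python3 - <<'E'
from h import *
s=snap("side","side4"); o=observe(); p=o["tool_pos"]; M=R.from_rotvec(o["orientation"]).as_matrix()
print(p.round(4),o["wrist_force"].round(2),o["time_s"],np.degrees(np.arctan2(M[1,0],M[0,0])))
crop(s,130,150,160,120,5,"s6",[proj(s,p)])
C=np.array([.5709,-.2497])
def fc(phi,off): 
    a=np.radians(phi); return C+.071*np.array([np.cos(a),np.sin(a)])-off*np.array([-np.sin(a),np.cos(a)])
for phi,off in((-49.2,.029),(-49.2,.017),(-42,.017),(-35,.017),(-28,.017),(-21,.017),(-18.5,.017)): print(phi,off,fc(phi,off).round(4),((fc(phi,off)-p[:2])/.6).round(4))
E
```

```text
[ 0.5944 -0.3259  0.0639] [-0.44  0.   -0.61] 5.7333 41.145920111066445
-49.2 0.029 [ 0.5953 -0.3224] [0.0015 0.0058]
-49.2 0.017 [ 0.6044 -0.3146] [0.0166 0.0188]
-42 0.017 [ 0.6123 -0.3098] [0.0297 0.0267]
-35 0.017 [ 0.6193 -0.3043] [0.0414 0.0359]
-28 0.017 [ 0.6256 -0.298 ] [0.0519 0.0464]
-21 0.017 [ 0.6311 -0.291 ] [0.0611 0.0581]
-18.5 0.017 [ 0.6328 -0.2884] [0.064  0.0625]
```

View pics/s6.png

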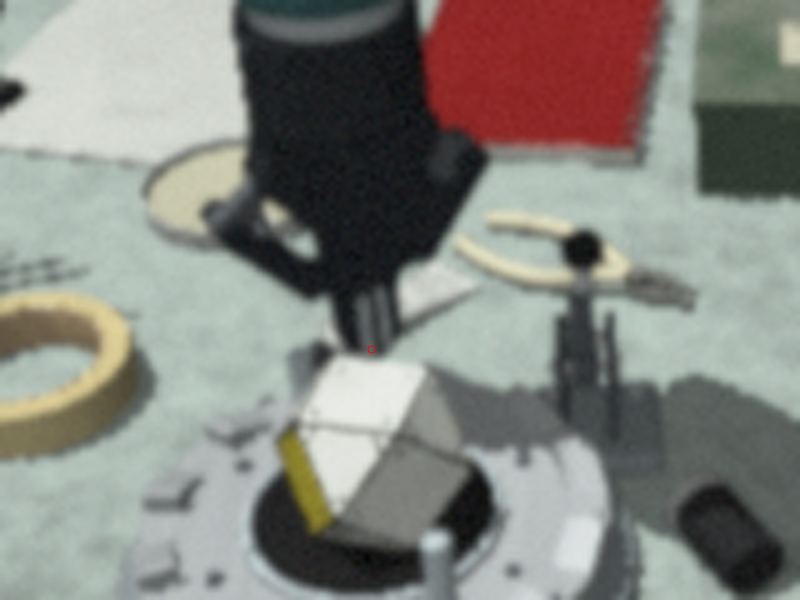

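Emit:
send_rows:
  increments:
    - [0.008, 0.01, -0.005, 0, 0, 0.01]
    - [0.0166, 0.0188, -0.005, 0, 0, 0.03]
    - [0.023, 0.0226, -0.005, 0, 0, 0.07]
    - [0.03, 0.027, -0.005, 0, 0, 0.11]
    - [0.036, 0.0315, -0.005, 0, 0, 0.15]
    - [0.0414, 0.0359, -0.005, 0, 0, 0.19]
    - [0.047, 0.041, -0.005, 0, 0, 0.22]
    - [0.0519, 0.0464, -0.005, 0, 0, 0.24]

```text
time_s: 6.4
tool_pos: [0.6244, -0.2981, 0.0593]
orientation: [2.678, 1.639, -0.001]
wrist_force: [-2.8, -2.4, 2.6]
opening: 0.001
```

```bash
python3 - <<'E'
from h import *
s=snap("side","side5");t=snap("top","top5"); o=observe(); p=o["tool_pos"]; M=R.from_rotvec(o["orientation"]).as_matrix()
print(p.round(4),o["wrist_force"].round(2),o["time_s"],np.degrees(np.arctan2(M[1,0],M[0,0])))
crop(s,130,180,160,120,5,"s7",[proj(s,p)]);crop(t,165,85,160,120,5,"t7",[proj(t,p)])
C=np.array([.5709,-.2497])
def fc(phi,off): 
    a=np.radians(phi); return C+.071*np.array([np.cos(a),np.sin(a)])-off*np.array([-np.sin(a),np.cos(a)])
for phi,off in((-28,.017),(-25,.017),(-22,.017),(-20,.017),(-18.7,.017)): print(phi,off,fc(phi,off).round(4),((fc(phi,off)-p[:2])/.6).round(4))
E
```

```text
[ 0.6254 -0.2964  0.0591] [-0.71 -1.47  1.16] 6.5 62.87227824258229
-28 0.017 [ 0.6256 -0.298 ] [ 0.0003 -0.0027]
-25 0.017 [ 0.6281 -0.2951] [0.0044 0.0022]
-22 0.017 [ 0.6304 -0.2921] [0.0083 0.0073]
-20 0.017 [ 0.6318 -0.29  ] [0.0107 0.0108]
-18.7 0.017 [ 0.6327 -0.2886] [0.0122 0.0131]
```

View pics/s7.png

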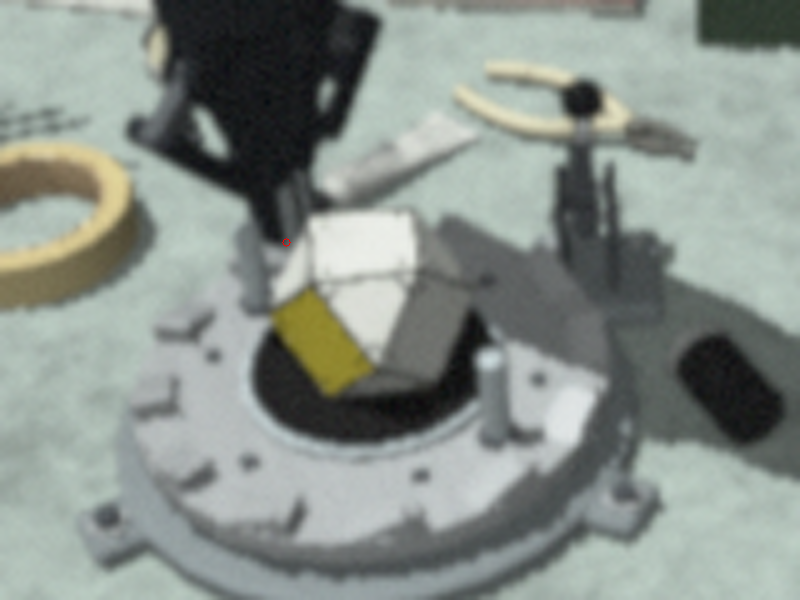

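View pics/t7.png

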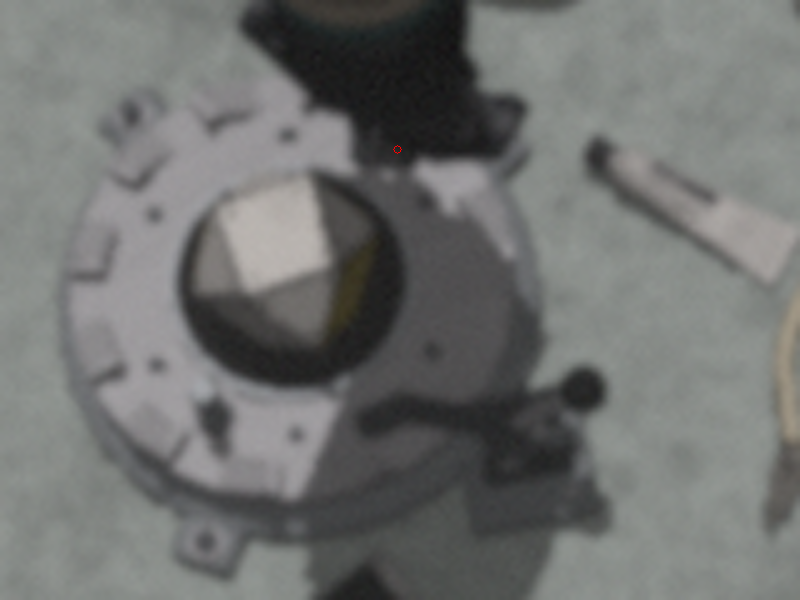

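```bash
cat >> h.py <<'E'
C=np.array([.5709,-.2497])
T=lambda x,y:(165+x/5-.4,85+y/5-.4)
def ang(d,x,y,z):
    w=cast(d,*T(x,y),z)[:2]-C; return np.degrees(np.arctan2(w[1],w[0])),np.linalg.norm(w)
E
python3 - <<'E'
from h import *
a=load("top0");b=load("top5")
for p,q in(((135,307),(156,365)),((232,425),(296,433)),((390,400),(432,350)),((196,168),(153,214)),((350,145),(288,133))):
    A=ang(a,*p,.034);B=ang(b,*q,.034); print(np.round(A,3),np.round(B,3),(B[0]-A[0])%360)
A=ang(a,153,355,.078);B=ang(b,204,390,.078);print(A,B,B[0]-A[0])
E
```

```text
[9.9377e+01 7.2000e-02] [1.22715e+02 7.20000e-02] 23.33783895161639
[1.59082e+02 7.10000e-02] [-1.773e+02  7.000e-02] 23.6178625275345
[-1.40358e+02  7.00000e-02] [-1.15857e+02  7.00000e-02] 24.50058800109929
[40.256  0.072] [63.434  0.073] 23.17896062257173
[-19.343   0.071] [4.03  0.072] 23.372942399818292
(np.float64(131.96523427701104), np.float64(0.0719707567100078)) (np.float64(153.89165369212583), np.float64(0.07063687557337599)) 21.926419415114793
```

Emit:
send_rows:
  increments:
    - [0.003, 0.002, 0, 0, 0, 0.03]
    - [0.006, 0.005, 0, 0, 0, 0.06]
    - [0.009, 0.008, 0, 0, 0, 0.08]
    - [0.011, 0.011, 0, 0, 0, 0.09]
    - [0.011, 0.011, 0, 0, 0, 0.09]
    - [0.011, 0.011, 0, 0, 0, 0.09]
    - [0.011, 0.011, 0, 0, 0, 0.09]
    - [0.011, 0.011, 0, 0, 0, 0.09]

```text
time_s: 7.17
tool_pos: [0.6312, -0.29, 0.0585]
orientation: [-2.56, -1.821, -0.001]
wrist_force: [-0.8, -1.2, 0.6]
opening: -0.0
```

```bash
python3 - <<'E'
from h import *
t=snap("top","top6"); o=observe(); p=o["tool_pos"]; M=R.from_rotvec(o["orientation"]).as_matrix()
print(p.round(4),o["wrist_force"].round(2),o["time_s"],np.degrees(np.arctan2(M[1,0],M[0,0])))
crop(t,165,85,160,120,5,"t8",[proj(t,p)])
E
```

```text
[ 0.6311 -0.29    0.0584] [ 0.69 -0.88 -0.16] 7.2167 70.85980394962597
```

View pics/t8.png

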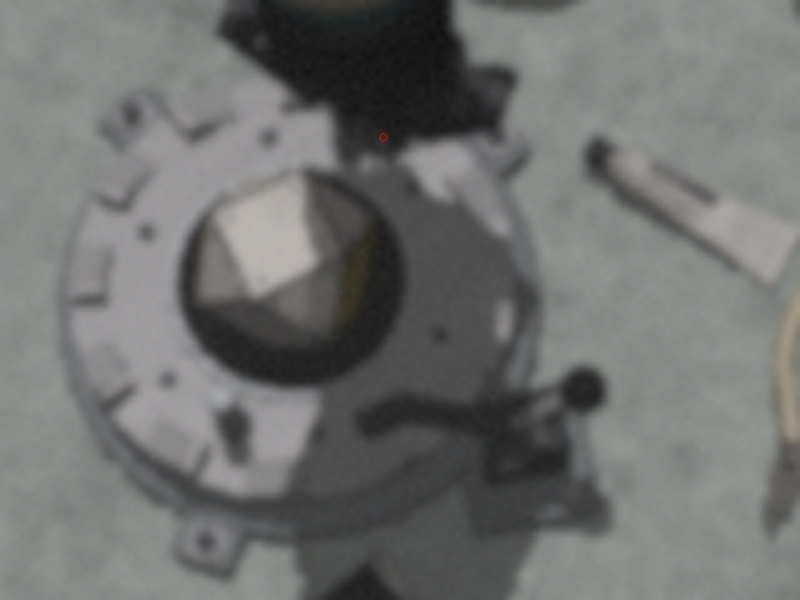

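```bash
python3 - <<'E'
from h import *
a=load("top0");b=load("top6")
for p,q in(((135,307),(168,379)),((390,400),(440,333)),((196,168),(147,232)),((350,145),(268,137))):
    A=ang(a,*p,.034);B=ang(b,*q,.034); print((B[0]-A[0])%360)
# polar unwrap about C at tooth radius, compare
def unwrap(d):
    g=cv2.GaussianBlur(d["img"].astype(np.float32).mean(2),(0,0),.7); th=np.radians(np.arange(60,175,.25)); out=[]
    for r in np.arange(.084,.1,.002):
        uv=np.array([proj(d,[C[0]+r*np.cos(x),C[1]+r*np.sin(x),.043]) for x in th],np.float32)
        out.append(cv2.remap(g,uv[:,0].copy(),uv[:,1].copy(),cv2.INTER_LINEAR)[:,0])
    o=np.array(out); return o-o.mean(1,keepdims=True)
A=unwrap(a);B=unwrap(b)
A,B=A[:,:400],B[:,:400]
for k in range(-24,25,2):
    x=A[:,30:370];y=B[:,30+k:370+k]; print(k*.25,round(float((x*y).sum()/np.sqrt((x*x).sum()*(y*y).sum())),3),end=" | ")
E
```

```text
30.20333608448577
31.619573456482627
30.22416337785642
30.74888879386305
-6.0 -0.217 | -5.5 -0.156 | -5.0 -0.083 | -4.5 0.004 | -4.0 0.105 | -3.5 0.216 | -3.0 0.334 | -2.5 0.456 | -2.0 0.574 | -1.5 0.681 | -1.0 0.77 | -0.5 0.836 | 0.0 0.874 | 0.5 0.88 | 1.0 0.853 | 1.5 0.796 | 2.0 0.714 | 2.5 0.613 | 3.0 0.502 | 3.5 0.389 | 4.0 0.28 | 4.5 0.179 | 5.0 0.089 | 5.5 0.011 | 6.0 -0.056 |
```

Emit:
send_rows:
  increments:
    - [-0.004, -0.013, 0, 0, 0, 0]
    - [-0.008, -0.025, 0, 0, 0, 0]
    - [-0.008, -0.025, 0.05, 0, 0, 0]
    - [-0.008, -0.025, 0.11, 0, 0, 0]
    - [-0.008, -0.025, 0.17, 0, 0, 0]
    - [-0.03, -0.05, 0.22, 0, 0, -0.07]
    - [-0.07, -0.085, 0.22, 0, 0, -0.14]
    - [-0.1, -0.12, 0.22, 0, 0, -0.21]

```text
time_s: 7.88
tool_pos: [0.5708, -0.364, 0.1933]
orientation: [2.824, 1.368, 0.004]
wrist_force: [-1.7, -1.3, -0.4]
opening: 0.0
```

Emit:
send_rows:
  increments:
    - [-0.03, -0.03, 0, 0, 0, -0.07]
    - [-0.06, -0.06, 0, 0, 0, -0.14]
    - [-0.099, -0.088, 0, 0, 0, -0.21]
    - [-0.099, -0.088, 0, 0, 0, -0.28]
    - [-0.099, -0.088, 0, 0, 0, -0.35]
    - [-0.099, -0.088, -0.03, 0, 0, -0.41]
    - [-0.099, -0.088, -0.06, 0, 0, -0.445]
    - [-0.099, -0.088, -0.06, 0, 0, -0.445]

```text
time_s: 8.55
tool_pos: [0.5094, -0.4137, 0.151]
orientation: [-3.12, -0.323, 0.007]
wrist_force: [-0.7, 1.0, -0.6]
opening: -0.002
```

```bash
python3 - <<'E'
from h import *
t=snap("top","top7");s=snap("side","side7"); o=observe(); p=o["tool_pos"]; M=R.from_rotvec(o["orientation"]).as_matrix()
print(p.round(4),o["wrist_force"].round(2),o["time_s"],np.degrees(np.arctan2(M[1,0],M[0,0])),((np.array([.512,-.4153,.088])-p)/.6).round(4))
crop(t,165,85,160,120,5,"t9",[proj(t,p)]);crop(s,160,130,160,120,5,"s9",[proj(s,p)])
E
```

```text
[ 0.5108 -0.4153  0.154 ] [ 0.3  -0.69  0.38] 8.65 11.989588693713639 [ 0.002  -0.     -0.1101]
```

View pics/t9.png

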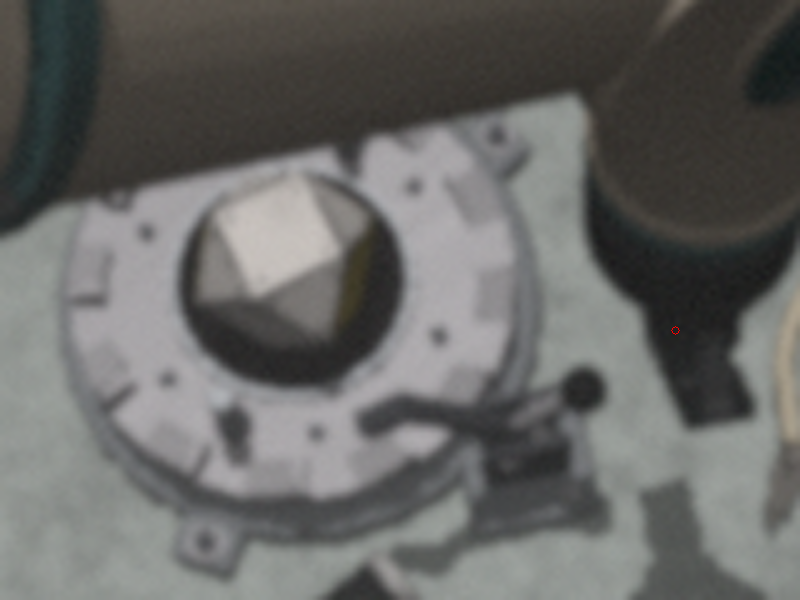

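View pics/s9.png

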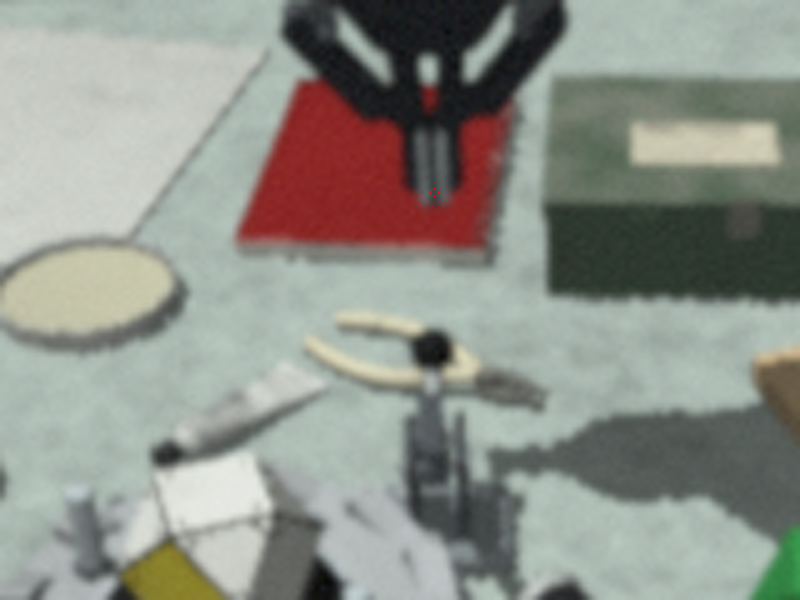

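Emit:
send_rows:
  increments:
    - [0.001, -0.003, -0.05, 0, 0, 0]
    - [0.001, -0.003, -0.1, 0, 0, 0]
    - [0.001, -0.003, -0.11, 0, 0, 0]
    - [0.001, -0.003, -0.11, 0, 0, 0]
    - [0.001, -0.003, -0.11, 0, 0, 0]
    - [-0.002, 0.01, -0.11, 0, 0, 0]
    - [-0.003, 0.018, -0.11, 0, 0, 0]
    - [-0.003, 0.018, -0.11, 0, 0, 0]

```text
time_s: 9.32
tool_pos: [0.5104, -0.4029, 0.0899]
orientation: [-3.124, -0.328, -0.003]
wrist_force: [-0.6, 0.5, 0.7]
opening: 0.001
```

```bash
python3 - <<'E'
from h import *
o=observe(); p=o["tool_pos"]
print(p.round(4),o["wrist_force"].round(2),((np.array([.512-.0102,-.4153+.049,.088])-p)/.6).round(4))
E
```

```text
[ 0.5104 -0.4029  0.0899] [-0.62  0.49  0.73] [-0.0144  0.061  -0.0032]
```

Emit:
send_rows:
  increments:
    - [-0.002, 0.008, -0.002, 0, 0, 0]
    - [-0.004, 0.017, -0.002, 0, 0, 0]
    - [-0.006, 0.026, -0.002, 0, 0, 0]
    - [-0.008, 0.035, -0.002, 0, 0, 0]
    - [-0.01, 0.044, -0.002, 0, 0, 0]
    - [-0.012, 0.053, -0.002, 0, 0, 0]
    - [-0.014, 0.061, -0.002, 0, 0, 0]
    - [-0.014, 0.061, -0.002, 0, 0, 0]

```text
time_s: 9.98
tool_pos: [0.5007, -0.3649, 0.0866]
orientation: [-3.121, -0.329, 0.002]
wrist_force: [0.0, 0.0, 0.2]
opening: 0.001
```

```bash
python3 - <<'E'
from h import *
t=snap("top","top8");s=snap("side","side8"); o=observe(); p=o["tool_pos"]
print(p.round(4),o["wrist_force"].round(2),o["time_s"])
crop(t,165,85,160,120,5,"t10",[proj(t,p)]);crop(s,160,160,160,120,5,"s10",[proj(s,p)])
E
```

```text
[ 0.501  -0.3667  0.0867] [-0.34  0.07  0.92] 10.0833
```

View pics/t10.png

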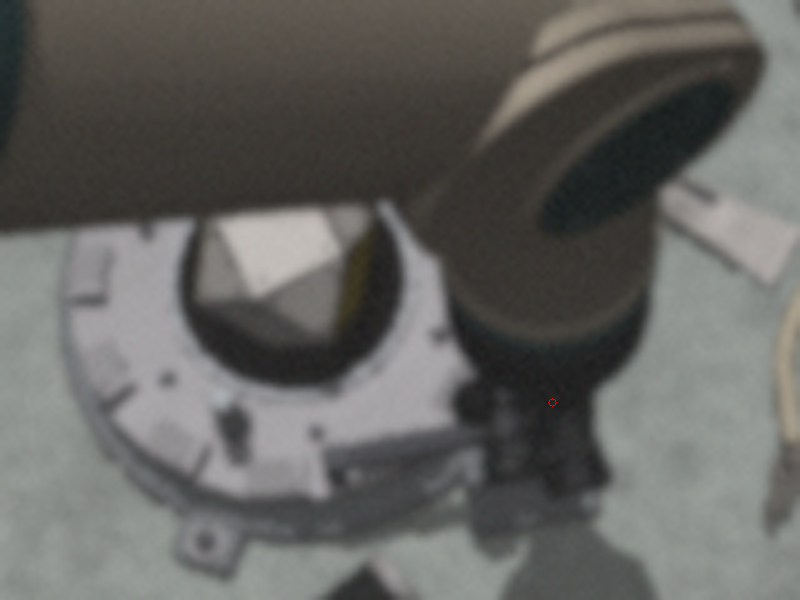

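View pics/s10.png

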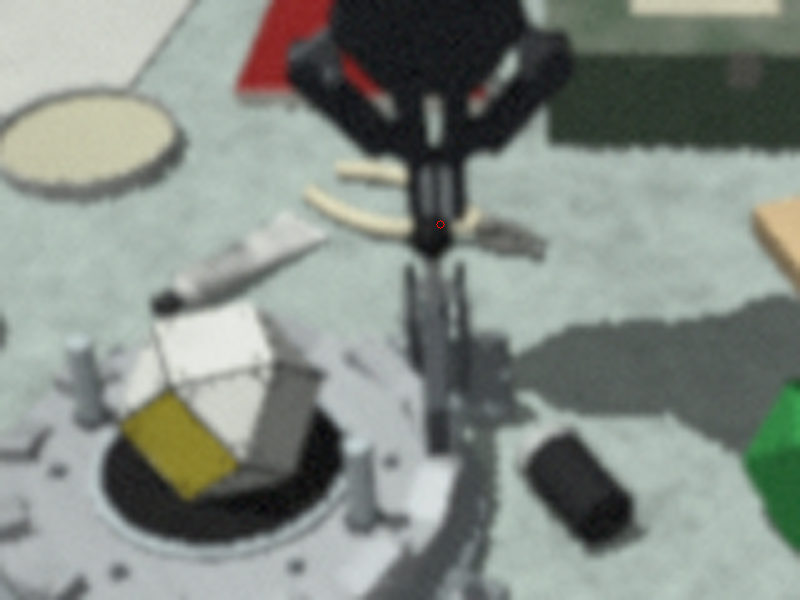

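Emit:
send_rows:
  increments:
    - [0.003, -0.015, 0, 0, 0, 0]
    - [0.006, -0.03, 0, 0, 0, 0]
    - [0.006, -0.03, 0.05, 0, 0, 0]
    - [0.006, -0.03, 0.11, 0, 0, 0]
    - [0.006, -0.03, 0.17, 0, 0, 0]
    - [0.006, -0.03, 0.24, 0, 0, 0]
    - [-0.03, -0.06, 0.3, 0, 0, 0]
    - [-0.08, -0.1, 0.36, 0, 0, 0]

```text
time_s: 10.75
tool_pos: [0.4638, -0.4214, 0.2955]
orientation: [3.122, 0.332, 0.004]
wrist_force: [0.7, -1.1, -0.7]
opening: -0.002
```

Emit:
send_rows:
  increments:
    - [0, -0.04, 0, 0, 0, 0]
    - [0, -0.08, 0, 0, 0, 0]
    - [0, -0.12, 0, 0, 0, 0]
    - [0, -0.12, 0, 0, 0, 0]
    - [0, -0.12, 0, 0, 0, 0]
    - [0, -0.12, 0, 0, 0, 0]
    - [0, -0.12, 0, 0, 0, 0]
    - [0, -0.12, 0, 0, 0, 0]

```text
time_s: 11.42
tool_pos: [0.4623, -0.4921, 0.2928]
orientation: [-3.124, -0.328, -0.0]
wrist_force: [1.5, 0.0, -0.3]
opening: 0.004
```

```bash
python3 - <<'E'
from h import *
t=snap("top","top9");s=snap("side","side9"); o=observe(); p=o["tool_pos"]
print(p.round(4),o["wrist_force"].round(2),o["time_s"])
crop(t,165,85,160,120,5,"t11");crop(s,140,180,160,120,5,"s11")
def dark(d,c):
    g=d["img"].astype(float).sum(2)/3; u,v=c; pp=np.array([(x,y,max(0,70-g[y,x])) for x in range(u-7,u+8) for y in range(v-7,v+8) if (x-u)**2+(y-v)**2<30])
    return (pp[:,:2]*pp[:,2:]).sum(0)/pp[:,2].sum()
print(dark(load("top0"),(260,165)),dark(t,(260,165)),dark(load("side0"),(246,207)),dark(s,(246,207)))
for a,b,n in((load("top0"),t,"t"),(load("side0"),s,"s")):
    df=cv2.GaussianBlur(cv2.absdiff(a["img"],b["img"]).max(2),(5,5),0); cv2.imwrite(f"pics/diff{n}.png",np.clip(df.astype(int)*4,0,255).astype(np.uint8))
E
```

```text
[ 0.4622 -0.4922  0.2929] [-0.73  0.27 -0.4 ] 11.5167
[260.20224917 165.65102794] [260.14758329 165.6794932 ] [245.867398   207.35354119] [245.92205438 207.36273917]
```

View pics/t11.png

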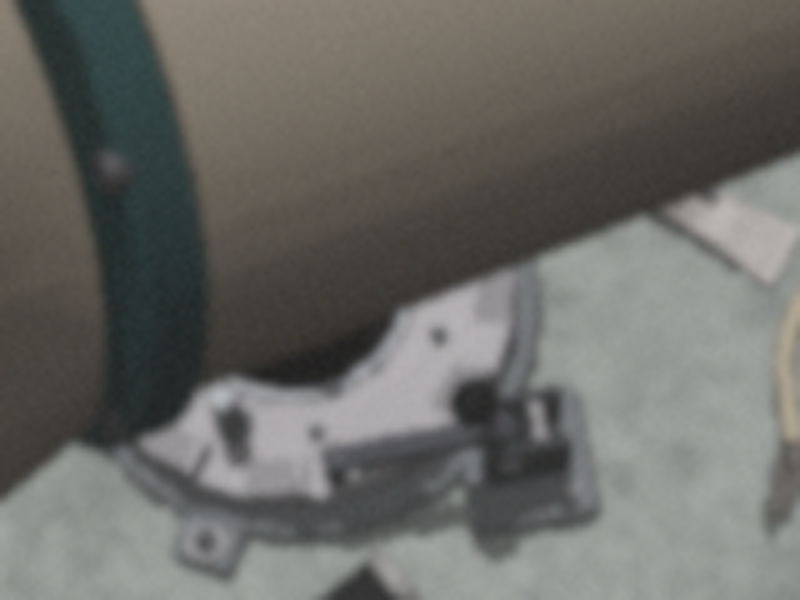

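View pics/s11.png

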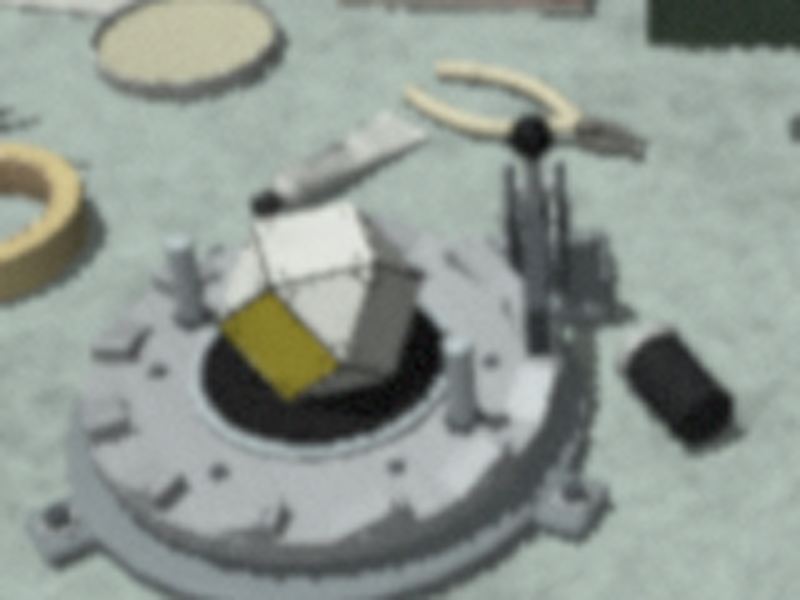

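View pics/difft.png

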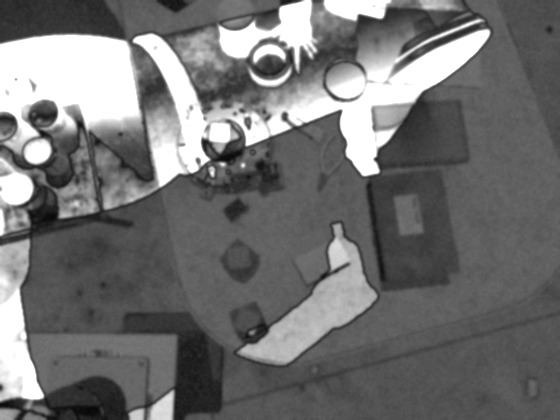

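```bash
python3 - <<'E'
from bench import *
print(close_job())
E
```

```text
the job is handed in; nothing more can be done
None
```

I pushed the ball over so the pawl lifted and stayed up. Then I pushed the right-hand finger post to turn the wheel one notch anticlockwise, and pushed the ball back so the pawl dropped in. The job was handed in at about 11.5 s, with the gripper shut throughout and raised clear of everything.

- **Wheel:** it turned about 30.5°. The tooth pattern matched its starting position to about 0.5°, and four rim holes gave 30.2° to 31.6°, well inside the notch window.
- **Pawl:** the ball is back within 0.1 pixel of its starting place in both views, which means the nose is fully home.
- **Model and bystanders:** in the last side view the model stands centred on the pad, turned with the wheel, and the paint tube, film can and pliers look unmoved.
- **Forces:** the wrist readings I took stayed within a few newtons.
- **Disagreements:** three estimates of the turntable's yaw ranged from 11.3° to 13.3°, and the posts alone read about 1° apart. The wheel angle therefore rests mainly on the comparison with the first picture.
- **Not seen:** in the last top view the arm hid the middle of the platter, so my final check of the model is from the side view only.

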